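# Turn the pantry drawer's caddy front to back

### The job

The wooden caddy has been put into the open pantry drawer back to front: its long blue trough should be at the drawer's front, by the brass knob. Lift the caddy out, stand it lengthwise in the middle of the cork mat and let go, then take it again, turn it so that it goes back the other way round, and lower it fully home in the drawer; finally push the drawer shut. Set the caddy down rather than dropping it, and leave the jam jar, spice tin and wooden spoon where they are.

Things in the scene. Friction and masses are not known exactly. Their poses are not given: they have to be found in the camera images.
- unit: Fixed cream drawer unit with oak top, open end facing the robot. Origin: on the counter, under the centre of the drawer as pulled out at the start. Axes: +x from the drawer's front into the unit, y along its width, z up. The carcass lies from x = 78 to 230 mm, 252 mm wide, 148 mm high; its opening is 130 mm high, 212 mm wide.
- drawer (a joint): Slide of the drawer in m: 0 is shut, 0.14 is fully out (the end stop, and the start). It moves along the unit's x axis, stays where it is left and takes about 4 N to push.
- drawer_in (a point): Centre of the drawer's inner floor, 16 mm above the counter; moves with the drawer, axes as the unit's (front at -x). The inside is 124 mm (x) by 184 mm (y): 2 mm of play all round the caddy. Side and back walls are 8 mm thick and rise 40 mm above the inner floor.
- drawer_front (a point): Upper edge of the drawer's front panel, middle of its outer face, 76 mm above the counter (74 mm towards the front from the inner floor's centre). The panel is 12 mm thick, 70 mm high, 234 mm wide, with a woven face (2 mm more) and in its middle a brass knob, 24 mm across, sticking out 20 mm, its centre 40 mm below this point.
- caddy: Light oak caddy (0.28 to 0.56 kg), 120 mm (its x) by 180 mm (its y), walls 45 mm high. Origin: centre of its underside; z up. One long trough on its +x side (blue outer wall and floor), three pockets on its -x side. The lowest 8 mm is 4 mm smaller all round, the next 6 mm 1.5 mm smaller. At the start it sits in the drawer with its axes along the unit's (trough at the back).
- caddy_handle (a point): Centre of the caddy's handle bar, 82 mm above the middle of the underside: a bar along the caddy's y, 14 mm thick in x, 100 mm long, 20 mm high (top 92 mm above the underside), on two posts, with an opening 72 mm wide and 27 mm high below it.
- caddy_trough (a point): Middle of the upper edge of the caddy's blue trough wall: 57 mm along the caddy's +x, 45 mm above its underside.
- mat: Fixed cork mat, 220 mm (its x) by 170 mm (its y), 4 mm thick. Origin: centre of its underside, on the counter. Its long side lies roughly away from the robot, across the direction of the drawer's long side.
- jam_jar: Bystander: amber jam jar, 60 mm across, 80 mm high, standing on the top of the drawer unit. Origin: centre of its underside.
- spice_tin: Bystander: orange spice tin, 48 mm across, 70 mm high, on the counter between the unit and the mat. Origin: centre of its underside.
- spoon: Bystander: wooden spoon 200 mm long, lying on the counter between the unit and the mat, pointing away from the robot. Origin: under its middle.

How it is judged:
By the outcome, as a careful person would: the job done as asked, in the order asked, and still so for the second after the job is handed in, with the robot touching nothing.
It also fails if it takes over 72 s, if anything falls off the work surface, if the arm or the gripper's body presses on something with over 40 N, if the wrist force passes 120 N, or if a joint passes its speed limit or range.

### The arm

A 6-joint arm with a two-finger parallel gripper is mounted at the origin on the work surface. World frame = base frame: x ahead of the robot, y to its left, z up, the work surface at z = 0. Lengths are in m, angles in rad, forces in N, time in s.
With the tool pointing down it reaches from about 0.35 to 0.85 m from the base axis. Payload 8.1 kg.
Tool frame: the origin (TCP) lies on the centre line of the jaws, within the pads' length; the fingertips stand 22 mm ahead of it and the grasp point (between the pads) lies 3 mm ahead of it; z points along the fingers, y is the line along which they close (so a half turn about z gives the same grasp; the last joint's range is limited). The gripper opens to 93 mm and grips with 3 to 60 N. Pads are 15 mm wide; open, the fingers measure 128 mm over their backs; the gripper's body (75 mm by 188 mm) begins 65 mm behind the grasp point.
Start: joints at [-1.278, 0.13, 1.488, -0, 1.523, -0.085], TCP at [0.221, -0.558, 0.241] pointing down, gripper open.
Joint ranges: [-2.96, 2.96], [-0.89, 2.26], [0.02, 2.5], [-1.34, 4.48], [0, 2.73], [-2.66, 2.66]. Speed limits (rad/s): [2.39, 2.39, 2.79, 3.14, 3.14, 3.14].

### API

Orientations are given as a rotation vector (axis times angle).
In Python, from plant import robot, optics gives the robot as it stands (robot), with the cameras (optics).
- The arm moves only by the shell command python3 inch.py 'ROWS' [FORCE]. ROWS is a JSON list of rows, 1 to 20 of them, each of 5 numbers: the finger opening in m, then dx, dy, dz in m, then a turn about the tool's z in rad; each row shifts and turns the commanded pose from where the row before left it, along the tool's axes as they then stand; what a row does not reach is not made up. A row lasts 1/10 s, in which the tool goes at most 0.05 m and 0.15 rad, less where a joint would pass 70% of its speed; a pose out of reach is approached as far as the arm can. The fingers move at their own pace and stop on an object; FORCE is the grip in N (left out, the last holds). Time passes only in rows, so rows that do not move let the fingers close. It prints the time, the measured TCP pose, the force, the opening and the grip force at its end.
- robot.read_state(): the state, without advancing time (a new reading comes with each control period).
- optics.read_camera(name): name is "scene" or "top" or "wrist"; returns a dict with "image" (480x640x3 uint8, red, green, blue), "fx", "fy", "cx", "cy" (pixels), "dist" ([k1, k2, p1, p2, k3] as OpenCV has them; the pictures are not rectified), "R" (3x3) and "t" (3): a world point X has camera coordinates R X + t. Camera axes: x right, y down, z forward; pixel columns grow to the right and rows downward; lengths in m; the calibration is good to about 2 mm. A picture is of the moment at which its call begins. There is no depth.
- robot.close_job(): hands the job in; it is judged then, once.
The state is a dict: "t": time; "q": joint angles; "dq": joint speeds; "joint_torque": joint torques, N m; "tool_pos": TCP position; "orientation": TCP orientation; "force": force on the tool from outside, world axes, zero at the start; "wrist_torque": the same for the moment, N m; "opening": finger opening in m; "gripper_force": force on a finger pad.
Only numpy, scipy, OpenCV 4.12 (cv2) and the standard library are available. Lean on these libraries where they do the work, as an engineer would, in place of code of your own. Each camera call takes 0.05 s, during which the arm holds its last target. There are 200 camera calls.

## Working session

There is one attempt and no reset: what is moved stays moved. The work goes in short steps, Python scripts to look and compute and a shell command to move; the robot and the scene stay as the last step left them, time stands still between calls to the robot, and variables do not carry over. Pictures are saved under pics/ and viewed, at most 10 in all, crops included, and the job is handed in when it is done.

```bash
ls; mkdir -p pics
python3 - <<'E'
from plant import robot, optics
import cv2,numpy as np
s=robot.read_state();print(s)
for n in("top","scene"):
    c=optics.read_camera(n);cv2.imwrite(f"pics/{n}0.png",c["image"][:,:,::-1])
    print(n,{k:np.round(v,4).tolist() for k,v in c.items() if k!="image"}, "pos",-np.array(c["R"]).T@np.array(c["t"]))
E
```

```text
inch.py
pics
plant.py
{'t': 0.0, 'q': array([-1.27839821e+00,  1.31140081e-01,  1.48926677e+00, -5.11307023e-09,
        1.52300866e+00, -8.53665161e-02]), 'dq': array([ 2.02130903e-04,  7.45260425e-04, -1.12728405e-03,  1.14841556e-03,
       -2.54720137e-05, -2.11806490e-03]), 'joint_torque': array([-1.68587325e-03, -5.59842753e+01, -4.91763031e+01,  7.62224430e-02,
        3.53387534e-02, -1.19147703e-04]), 'tool_pos': array([ 0.22119289, -0.55717184,  0.23960688]), 'orientation': array([-3.08393764e+00, -5.89528792e-01,  2.95709000e-04]), 'force': array([ 0.10609454, -0.6156343 ,  0.76595178]), 'wrist_torque': array([ 0.0708934 , -0.02206504, -0.04608657]), 'gripper_force': 0.0, 'opening': 0.09318271244628713}
top {'fx': 571.773, 'fy': 571.773, 'cx': 321.4228, 'cy': 244.5045, 'dist': [-0.1894, 0.0, 0.0, 0.0, 0.0], 'R': [[0.0107, -0.9998, 0.014], [-0.9945, -0.0121, -0.1042], [0.1044, -0.0128, -0.9945]], 't': [-0.0392, 0.5778, 1.301]} pos [ 0.4392186  -0.01562767  1.3545589 ]
scene {'fx': 499.4869, 'fy': 499.4869, 'cx': 320.9085, 'cy': 228.6674, 'dist': [-0.0258, 0.0, 0.0, 0.0, 0.0], 'R': [[0.5484, 0.8361, 0.0142], [0.5677, -0.3599, -0.7404], [-0.6139, 0.4141, -0.672]], 't': [-0.2906, -0.2635, 1.4286]} pos [ 1.18606513 -0.44348901  0.76903034]
```

View pics/top0.png

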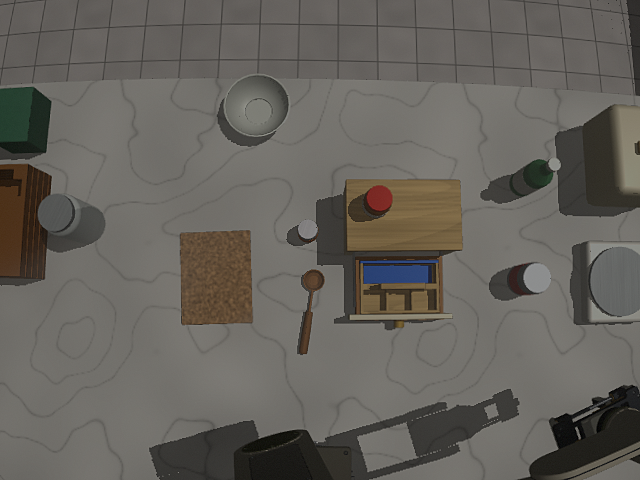

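View pics/scene0.png

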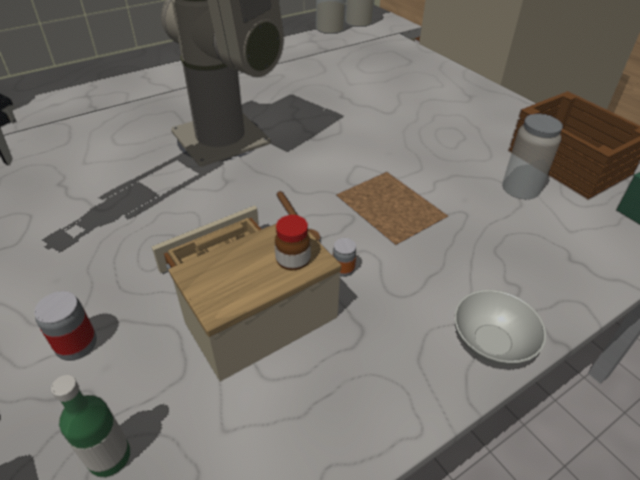

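The top view shows the mat at cols 180–252 and rows 231–325. The unit top is at 346–461 × 180–250, and the caddy at 360–440 × 258–315 with its blue trough at row ~272. The tin is at (308,231) and the spoon spans (312,280)–(303,352). The scene view shows the same layout from behind. Next I'll measure.

```bash
cat > h.py <<'E'
from plant import robot, optics
import cv2,numpy as np
from scipy.spatial.transform import Rotation as Ro
def ray(c,uv):
    K=np.array([[c["fx"],0,c["cx"]],[0,c["fy"],c["cy"]],[0,0,1]])
    n=cv2.undistortPoints(np.array(uv,float).reshape(-1,1,2),K,np.array(c["dist"])).reshape(-1,2)
    R=np.array(c["R"]);t=np.array(c["t"])
    return -R.T@t,np.c_[n,np.ones(len(n))]@R
def onz(c,uv,z):
    o,d=ray(c,uv);return o+d*((z-o[2])/d[:,2])[:,None]
def proj(c,X):
    K=np.array([[c["fx"],0,c["cx"]],[0,c["fy"],c["cy"]],[0,0,1]])
    return cv2.projectPoints(np.array(X,float).reshape(-1,3),cv2.Rodrigues(np.array(c["R"]))[0],np.array(c["t"]),K,np.array(c["dist"]))[0].reshape(-1,2)
def blob(m,roi=None):
    m=m.astype(np.uint8)
    if roi:
        k=np.zeros_like(m);x0,x1,y0,y1=roi;k[y0:y1,x0:x1]=1;m=m*k
    m=cv2.morphologyEx(m,cv2.MORPH_CLOSE,np.ones((3,3)))
    cs,_=cv2.findContours(m,cv2.RETR_EXTERNAL,cv2.CHAIN_APPROX_NONE)
    return max(cs,key=cv2.contourArea).reshape(-1,2).astype(float)
def rect(P):  # metres -> centre,size,angle of min area rect
    c,s,a=cv2.minAreaRect((P[:,:2]*1000).astype(np.float32));return np.round(c,1),np.round(s,1),round(a,2)
E
python3 - <<'E'
from h import *
c=optics.read_camera("top");im=c["image"];h=cv2.cvtColor(im,cv2.COLOR_RGB2HSV)
H,S,V=[h[...,i].astype(int) for i in range(3)]
for p in [(215,280),(430,215),(400,272),(400,317),(450,317),(300,300),(400,330)]:print(p,h[p[1],p[0]],end=' ')
print()
print("mat",rect(onz(c,blob((S>70)&(H<25),(165,270,215,340)),.004)))
print("top",rect(onz(c,blob((S>60)&(H<30)&(V>90),(335,475,170,253)),.148)))
print("blue",rect(onz(c,blob((H>100)&(H<130)&(S>100),(340,460,240,300)),.02)))
cr=im[235:340,335:475];cv2.imwrite("pics/crop1.png",cv2.resize(cr,None,fx=5.5,fy=5.5,interpolation=cv2.INTER_CUBIC)[:,:,::-1])
E
```

```text
(215, 280) [ 15 115  95] (430, 215) [ 19 113 122] (400, 272) [110 162 115] (400, 317) [ 23  47 137] (450, 317) [ 25  40 145] (300, 300) [ 21  15 118] (400, 330) [ 17  16 110] 
mat (array([500.3, 217.8]), array([219.2, 168.8]), 2.86)
top (array([ 633.9, -208.3]), array([153.8, 249.6]), 1.07)
blue (array([ 518.6, -214.5]), array([ 53.8, 185.5]), 1.39)
```

View pics/crop1.png

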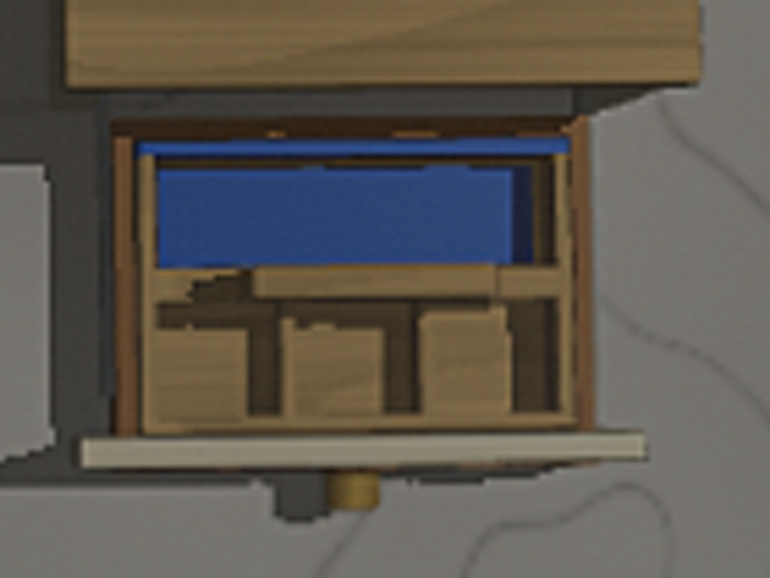

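The crop shows the handle bar's top at crop cols 252–497, rows 264–298. The blue wall's upper edge is at cols 137–570, rows 140–156, and the panel top at cols 80–645, rows 435–467.

Run:
```python
from h import *
c=optics.read_camera("top")
def P(l,z): return onz(c,[(335+(u+.5)/5.5-.5,235+(v+.5)/5.5-.5) for u,v in l],z)
pan=P([(80,438),(645,432),(645,460),(80,468)],.076)
bar=P([(252,264),(497,264),(497,298),(252,298)],.108)
bl=P([(137,140),(570,137),(570,153),(137,156)],.061)
for n,q in(("panel 234x14",pan),("bar 100x14",bar),("blue wall 180",bl)):
    print(n,np.round(q[:,:2]*1e3,1).tolist(),"ctr",np.round(q.mean(0)*1e3,1), "yaw",np.degrees(np.arctan2(*(q[0]-q[1])[[0,1]]*[-1,1])), rect(q))
for y in(1.07,1.5,2.0):
    a=np.radians(y);u=np.array([np.cos(a),np.sin(a)])
    print(y,"handle pred from top",np.array([633.9,-208.3])-154*u,"from panel",pan.mean(0)[:2]*1e3+67*u,"from blue",bl.mean(0)[:2]*1e3-57*u)
s=robot.read_state();print(Ro.from_rotvec(s["orientation"]).as_matrix().round(4))
```

```text
panel 234x14 [[417.9, -95.5], [421.3, -328.1], [409.8, -328.0], [405.8, -95.6]] ctr [ 413.7 -211.8   76. ] yaw 0.8320252459163748 (array([ 413.5, -211.8]), array([ 12.1, 232.7]), 0.83)
bar 100x14 [[487.9, -161.5], [488.7, -260.1], [475.1, -260.1], [474.4, -161.5]] ctr [ 481.5 -210.8  108. ] yaw 0.437577200384047 (array([ 481.5, -210.8]), array([13.6, 98.7]), 0.4)
blue wall 180 [[540.5, -119.1], [543.7, -300.5], [537.0, -300.5], [533.9, -119.2]] ctr [ 538.8 -209.8   61. ] yaw 0.9927315196175323 (array([ 538.8, -209.9]), array([  6.7, 181.5]), 0.97)
1.07 handle pred from top [ 479.92685347 -211.17578638] from panel [ 480.69571742 -210.53823996] from blue [ 481.78494866 -210.90491589]
1.5 handle pred from top [ 479.95277195 -212.33125004] from panel [ 480.68444119 -210.03553823] from blue [ 481.79454186 -211.3325875 ]
2.0 handle pred from top [ 479.99381264 -213.67452249] from panel [ 480.66658583 -209.45112749] from blue [ 481.80973224 -211.82977276]
[[ 9.295e-01  3.689e-01 -3.000e-04]
 [ 3.689e-01 -9.295e-01  1.100e-03]
 [ 1.000e-04 -1.200e-03 -1.000e+00]]
```

```bash
python3 inch.py '[[0.06,0.037,-0.0226,0,0],[0.06,0.037,-0.0226,0,0],[0.06,0.037,-0.0226,0,0],[0.06,0.037,-0.0226,0,0],[0.06,0.037,-0.0226,0,0],[0.06,0.037,-0.0226,0,0],[0.06,0.037,-0.0226,0,0],[0.06,0.037,-0.0226,0,0],[0.06,0.037,-0.0226,0,0],[0.06,0.037,-0.0226,0,0],[0.06,0,0,0,-0.1346],[0.06,0,0,0,-0.1346],[0.06,0,0,0,-0.1346],[0.06,0,0,0,-0.1346],[0.06,0,0,0,-0.1346],[0.06,0,0,0,-0.1346],[0.06,0,0,0,-0.1346],[0.06,0,0,0,-0.1346],[0.06,0,0,0,-0.1346]]' 45
cat >> h.py <<'E'
def st(tx=None,ty=None,tz=None,psi=None):
    s=robot.read_state();R=Ro.from_rotvec(s["orientation"]).as_matrix();p=s["tool_pos"]
    a=np.degrees(np.arctan2(R[1,0],R[0,0]))
    print("t %.2f p %s psi %.2f tilt %.2f F %s op %.4f g %.1f q %s"%(s["t"],(p*1e3).round(1),a,np.degrees(np.arccos(-R[2,2])),s["force"].round(1),s["opening"],s["gripper_force"],s["q"].round(2)))
    if tx is not None: print("d tool",(R.T@(np.array([tx,ty,tz])-p)).round(4),"turn",None if psi is None else round(-np.radians((psi-a+180)%360-180),4))
    return s,R,p
E
python3 - <<'E'
from h import *
st(.481,-.211,.101,91.)
c=optics.read_camera("wrist");cv2.imwrite("pics/w1.png",c["image"][:,:,::-1])
print({k:np.round(v,4).tolist() for k,v in c.items() if k!="image"}, "pos",-np.array(c["R"]).T@np.array(c["t"]))
print(proj(c,[[.481,-.211,.108]]))
E
```

```text
t: 2.1
tool_pos: [0.4818, -0.2111, 0.2404]
orientation: [-2.194, -2.248, 0.0]
force: [0.5, -0.6, 0.1]
opening: 0.0598
gripper_force: 0.0
t 2.10 p [ 481.8 -211.1  240.4] psi 91.37 tilt 0.02 F [ 0.5 -0.6  0.1] op 0.0598 g 0.0 q [-0.51 -0.07  1.69  0.    1.52 -0.53]
d tool [ 0.     -0.0007  0.1394] turn 0.0065
{'fx': 415.4142, 'fy': 415.4142, 'cx': 324.3827, 'cy': 245.7207, 'dist': [-0.0279, 0.0, 0.0, 0.0, 0.0], 'R': [[0.9997, 0.0243, -0.0002], [0.0234, -0.9634, 0.2672], [0.0063, -0.2671, -0.9637]], 't': [-0.4762, -0.2464, 0.331]} pos [ 0.47978875 -0.13739828  0.38468881]
[[323.63444004 241.38626112]]
```

View pics/w1.png

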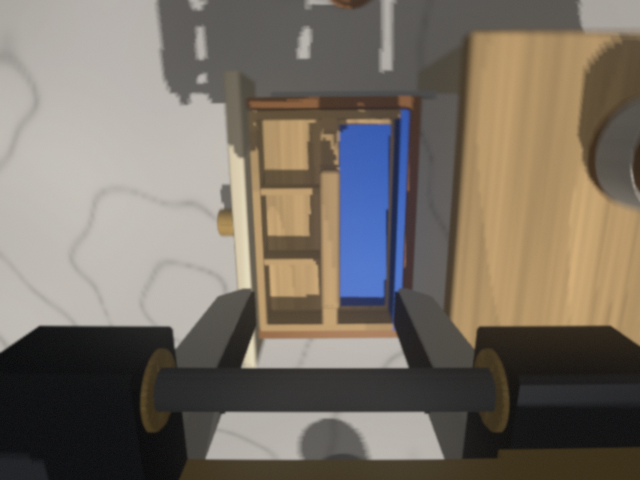

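The wrist view shows the bar at cols ~322–338, rows ~170–292. The blue wall is at col ~403 and the panel runs down cols 228–258. I'll check the exact edges.

Run:
```python
from h import *
c=optics.read_camera("wrist");im=c["image"].astype(int)
for r in (190,220,250,275):print(r,im[r,312:348].sum(1).tolist())
b=blob(cv2.inRange(cv2.cvtColor(c["image"],cv2.COLOR_RGB2HSV),(105,120,130),(125,255,255))>0,(330,400,100,320));print(b.min(0),b.max(0))
print("col325-335 rows",[(r,im[r,326:334].sum()//8) for r in range(155,310,3)])
cv2.imwrite("pics/w2.png",cv2.resize(c["image"][90:350,215:475],(598,598),interpolation=cv2.INTER_CUBIC)[:,:,::-1])
```

```text
190 [408, 319, 256, 246, 247, 247, 252, 246, 258, 298, 347, 380, 406, 422, 426, 427, 428, 435, 433, 436, 437, 438, 438, 439, 437, 432, 411, 384, 353, 341, 353, 364, 364, 360, 361, 365]
220 [249, 250, 254, 259, 260, 258, 257, 262, 279, 330, 380, 415, 438, 442, 441, 437, 437, 434, 436, 435, 437, 437, 439, 440, 432, 413, 393, 366, 356, 370, 383, 387, 383, 380, 383, 386]
250 [220, 220, 220, 221, 222, 222, 222, 242, 286, 348, 399, 434, 453, 459, 465, 467, 471, 470, 465, 458, 448, 439, 437, 432, 421, 398, 371, 365, 379, 394, 399, 397, 396, 396, 399, 399]
275 [471, 485, 484, 483, 431, 336, 270, 268, 307, 365, 411, 440, 458, 467, 469, 472, 475, 479, 478, 478, 476, 468, 461, 442, 415, 387, 364, 370, 395, 408, 409, 409, 409, 410, 409, 407]
[340. 126.] [392. 298.]
col325-335 rows [(155, np.int64(229)), (158, np.int64(227)), (161, np.int64(229)), (164, np.int64(221)), (167, np.int64(214)), (170, np.int64(249)), (173, np.int64(378)), (176, np.int64(432)), (179, np.int64(432)), (182, np.int64(433)), (185, np.int64(433)), (188, np.int64(432)), (191, np.int64(431)), (194, np.int64(431)), (197, np.int64(430)), (200, np.int64(430)), (203, np.int64(430)), (206, np.int64(432)), (209, np.int64(431)), (212, np.int64(431)), (215, np.int64(431)), (218, np.int64(431)), (221, np.int64(441)), (224, np.int64(444)), (227, np.int64(443)), (230, np.int64(442)), (233, np.int64(442)), (236, np.int64(441)), (239, np.int64(443)), (242, np.int64(457)), (245, np.int64(460)), (248, np.int64(460)), (251, np.int64(461)), (254, np.int64(461)), (257, np.int64(461)), (260, np.int64(461)), (263, np.int64(461)), (266, np.int64(461)), (269, np.int64(472)), (272, np.int64(473)), (275, np.int64(474)), (278, np.int64(474)), (281, np.int64(476)), (284, np.int64(476)), (287, np.int64(476)), (290, np.int64(475)), (293, np.int64(475)), (296, np.int64(476)), (299, np.int64(475)), (302, np.int64(477)), (305, np.int64(456)), (308, np.int64(454))]
```

View pics/w2.png

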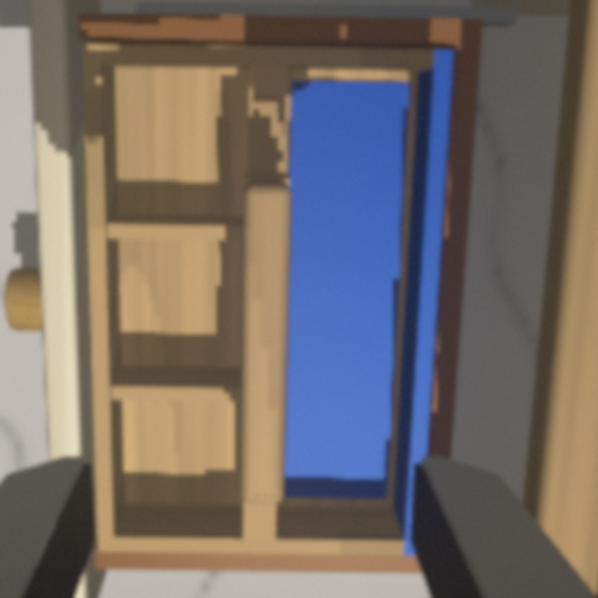

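The enlarged wrist crop shows the bar's top from crop (247,187) to (285,502), so its centre in the full image is about (330.5,240).

Run:
```python
from h import *
c=optics.read_camera("wrist")
f=lambda l:[(215+u*260/598,90+v*260/598) for u,v in l]
q=onz(c,f([(247,187),(290,187),(285,502),(245,502)]),.108);print((q*1e3).round(1).tolist(),(q.mean(0)*1e3).round(1))
q=onz(c,f([(434,50),(454,50),(416,553),(404,553)]),.061);print("blue wall",(q*1e3).round(1).tolist(),(q.mean(0)*1e3).round(1))
q=onz(c,f([(80,18),(475,18),(430,570),(95,570)]),.056);print("drawer walls",(q*1e3).round(1).tolist(),(q.mean(0)*1e3).round(1))
```

```text
[[479.2, -163.2, 108.0], [491.5, -163.0, 108.0], [493.1, -260.7, 108.0], [480.5, -261.0, 108.0]] [ 486.1 -212.   108. ]
blue wall [[538.8, -122.3, 61.0], [545.2, -122.2, 61.0], [544.8, -301.3, 61.0], [540.3, -301.4, 61.0]] [ 542.3 -211.8   61. ]
drawer walls [[423.5, -114.5, 56.0], [552.4, -111.8, 56.0], [551.7, -310.9, 56.0], [423.9, -313.6, 56.0]] [ 487.9 -212.7   56. ]
```

```bash
python3 inch.py '[[0.06,0,0.0018,0,0.007],[0.06,0,0,0.04,0],[0.06,0,0,0.04,0],[0.05,0,0,0.04,0],[0.04,0,0,0.0175,0],[0.03,0,0,0,0],[0.02,0,0,0,0],[0,0,0,0,0],[0,0,0,0,0]]' 6
python3 - <<'E'
from h import *
st()
E
```

```text
t: 3.15
tool_pos: [0.485, -0.2118, 0.1052]
orientation: [2.207, 2.231, 0.001]
force: [0.9, 1.2, -0.0]
opening: 0.0166
gripper_force: 0.0
t 3.15 p [ 485.  -211.8  105.2] psi 90.62 tilt 0.19 F [ 0.9  1.2 -0. ] op 0.0166 g 0.0 q [-0.51  0.05  1.83  0.    1.26 -0.52]
```

```bash
python3 inch.py '[[0,0,0,0.002,0],[0,0,0,0,0],[0,0,0,0,0],[0,0,0,0,0]]' 6
python3 - <<'E'
from h import *
st()
E
```

```text
t: 3.55
tool_pos: [0.4853, -0.2119, 0.1033]
orientation: [2.206, 2.231, 0.002]
force: [1.2, -0.7, 4.5]
opening: 0.0139
gripper_force: 6.0
t 3.55 p [ 485.3 -211.9  103.3] psi 90.64 tilt 0.24 F [ 1.2 -0.7  4.5] op 0.0139 g 6.0 q [-0.51  0.05  1.83  0.    1.26 -0.52]
```

```bash
python3 inch.py '[[0,0,0,0,0],[0,0,0,0,0],[0,0,0,-0.005,0],[0,0,0,-0.01,0],[0,0,0,-0.015,0],[0,0,0,-0.02,0],[0,0,0,-0.03,0],[0,0,0,-0.03,0],[0,0,0,-0.025,0],[0,0,0,-0.01,0],[0,0,0,0,0]]' 45
python3 - <<'E'
from h import *
st(.5,.218,.24,182.9)
c=optics.read_camera("wrist");cv2.imwrite("pics/w3.png",c["image"][:,:,::-1])
E
```

```text
t: 4.65
tool_pos: [0.4843, -0.2116, 0.2484]
orientation: [2.207, 2.232, 0.001]
force: [0.4, -0.1, -4.9]
opening: 0.0135
gripper_force: 45.0
t 4.65 p [ 484.3 -211.6  248.4] psi 90.64 tilt 0.19 F [ 0.4 -0.1 -4.9] op 0.0135 g 45.0 q [-0.51 -0.07  1.68 -0.    1.53 -0.52]
d tool [0.4294 0.0205 0.0077] turn -1.6102
```

View pics/w3.png

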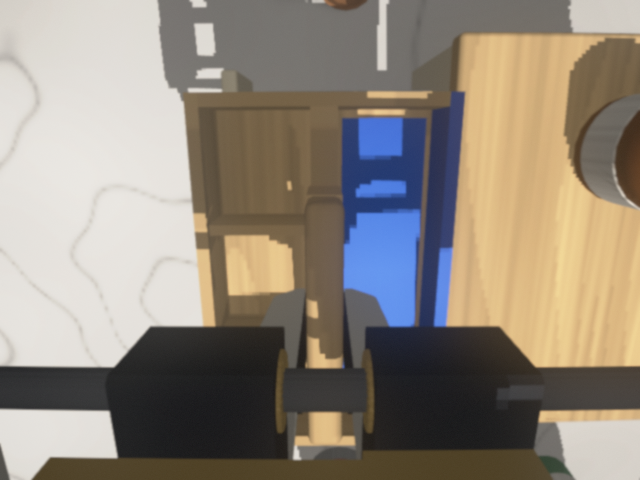

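The caddy hangs level and squarely gripped, with the bar end at row ~197 and the far wall at row ~100. Next I'll carry it to the mat.

```bash
python3 inch.py '[[0,0.02,0.001,0,0],[0,0.04,0.002,0,0],[0,0.044,0.002,0,0],[0,0.044,0.002,0,0],[0,0.044,0.002,0,0],[0,0.044,0.002,0,0],[0,0.044,0.002,0,0],[0,0.044,0.002,0,0],[0,0.044,0.002,0,0],[0,0.04,0.002,0,0],[0,0.0214,0.002,0,0],[0,0,0,0,0]]'
python3 inch.py '[[0,0,0,0,-0.07],[0,0,0,0,-0.14],[0,0,0,0,-0.14],[0,0,0,0,-0.14],[0,0,0,0,-0.14],[0,0,0,0,-0.14],[0,0,0,0,-0.14],[0,0,0,0,-0.14],[0,0,0,0,-0.14],[0,0,0,0,-0.14],[0,0,0,0,-0.14],[0,0,0,0,-0.1],[0,0,0,0,-0.04],[0,0,0,0,0]]'
python3 - <<'E'
from h import *
st(.502,.218,.100,182.86)
c=optics.read_camera("top");h=cv2.cvtColor(c["image"],cv2.COLOR_RGB2HSV)
cv2.imwrite("pics/t2.png",cv2.resize(c["image"][180:380,120:340],(770,600*700//600),interpolation=cv2.INTER_CUBIC)[:600,:,::-1])
E
```

```text
t: 5.9
tool_pos: [0.4982, 0.221, 0.2435]
orientation: [-2.203, -2.236, 0.005]
force: [-0.6, -0.3, -5.3]
opening: 0.0138
gripper_force: 45.0
t: 7.3
tool_pos: [0.499, 0.2174, 0.2443]
orientation: [0.079, -3.138, 0.002]
force: [-0.8, -0.5, -5.2]
opening: 0.0135
gripper_force: 45.0
t 7.30 p [499.  217.4 244.3] psi -177.12 tilt 0.19 F [-0.8 -0.5 -5.2] op 0.0135 g 45.0 q [ 0.32 -0.02  1.64 -0.    1.53 -1.3 ]
d tool [-0.0035  0.0007  0.1443] turn 0.0004
```

```bash
python3 inch.py '[[0,-0.0035,0.0007,0.02,0],[0,0,0,0.03,0],[0,0,0,0.03,0],[0,0,0,0.03,0],[0,0,0,0.02,0],[0,0,0,0.01,0],[0,0,0,0.004,0],[0,0,0,0,0]]'
python3 - <<'E'
from h import *
st(.502,.218,.0913)
E
```

```text
t: 8.15
tool_pos: [0.5033, 0.2192, 0.1022]
orientation: [0.079, -3.14, 0.0]
force: [0.3, 0.2, -4.8]
opening: 0.0137
gripper_force: 45.0
t 8.15 p [503.3 219.2 102.2] psi -177.13 tilt 0.01 F [ 0.3  0.2 -4.8] op 0.0137 g 45.0 q [ 0.32  0.1   1.78 -0.    1.26 -1.3 ]
d tool [ 0.0014 -0.0012  0.0109] turn None
```

```bash
python3 inch.py '[[0,0,0,0.004,0],[0,0,0,0.003,0],[0,0,0,0.002,0],[0,0,0,0.0015,0],[0,0,0,0,0]]'
python3 - <<'E'
from h import *
st()
E
```

```text
t: 8.65
tool_pos: [0.5032, 0.2194, 0.0916]
orientation: [0.079, -3.141, -0.0]
force: [-0.3, -0.9, -3.7]
opening: 0.0137
gripper_force: 45.0
t 8.65 p [503.2 219.4  91.6] psi -177.10 tilt 0.00 F [-0.3 -0.9 -3.7] op 0.0137 g 45.0 q [ 0.32  0.12  1.78  0.    1.24 -1.3 ]
```

Contact has just begun, so I'll ease down slightly more before releasing.

```bash
python3 inch.py '[[0,0,0,0.001,0],[0,0,0,0,0]]'; python3 inch.py '[[0,0,0,0.001,0],[0,0,0,0,0]]'
```

```text
t: 8.85
tool_pos: [0.5034, 0.2194, 0.0914]
orientation: [-0.08, 3.14, 0.0]
force: [-4.2, -1.3, 2.4]
opening: 0.0137
gripper_force: 45.0
t: 9.05
tool_pos: [0.5034, 0.2194, 0.0913]
orientation: [-0.08, 3.14, -0.0]
force: [-8.7, -4.3, 11.1]
opening: 0.0135
gripper_force: 45.0
```

```bash
python3 inch.py '[[0.02,0,0,-0.001,0],[0.04,0,0,0,0],[0.05,0,0,0,0],[0.05,0,0,0,0],[0.05,0,0,-0.02,0],[0.05,0,0,-0.04,0],[0.05,0,0,-0.04,0],[0.05,0,0,-0.04,0],[0.05,0,0,-0.02,0],[0.05,0,0,0,0.1428],[0.05,0,0,0,0.1428],[0.05,0,0,0,0.1428],[0.05,0,0,0,0.1428],[0.05,0,0,0,0.1428],[0.05,0,0,0,0.1428],[0.05,0,0,0,0.1428],[0.05,0,0,0,0.1428],[0.05,0,0,0,0.1428],[0.05,0,0,0,0.1428],[0.05,0,0,0,0.1428]]'
python3 inch.py '[[0.05,0,0,0,0.1428],[0.05,0,0,0,0.1428],[0.05,0,0,0,0.1428],[0.05,0,0,0,0.1428],[0.05,0,0,0,0.1428],[0.05,0,0,0,0.1428],[0.05,0,0,0,0.1428],[0.05,0,0,0,0.1428],[0.05,0,0,0,0.1428],[0.05,0,0,0,0.1428],[0.05,0,0,0,0.1428],[0.05,0,0,0,0]]'
python3 - <<'E'
from h import *
st(.5034,.2194,.0915,2.86)
c=optics.read_camera("wrist");cv2.imwrite("pics/w4.png",c["image"][:,:,::-1])
E
```

```text
t: 11.05
tool_pos: [0.5033, 0.2194, 0.2505]
orientation: [-2.171, -2.27, 0.0]
force: [0.8, 0.7, -0.5]
opening: 0.05
gripper_force: 0.0
t: 12.25
tool_pos: [0.5033, 0.2194, 0.2504]
orientation: [3.141, 0.076, -0.0]
force: [1.0, -0.4, -0.1]
opening: 0.0498
gripper_force: 0.0
t 12.25 p [503.3 219.4 250.4] psi 2.76 tilt 0.01 F [ 1.  -0.4 -0.1] op 0.0498 g 0.0 q [ 0.32 -0.01  1.62 -0.    1.54  1.84]
d tool [ 0.0002 -0.      0.1589] turn -0.0017
```

View pics/w4.png

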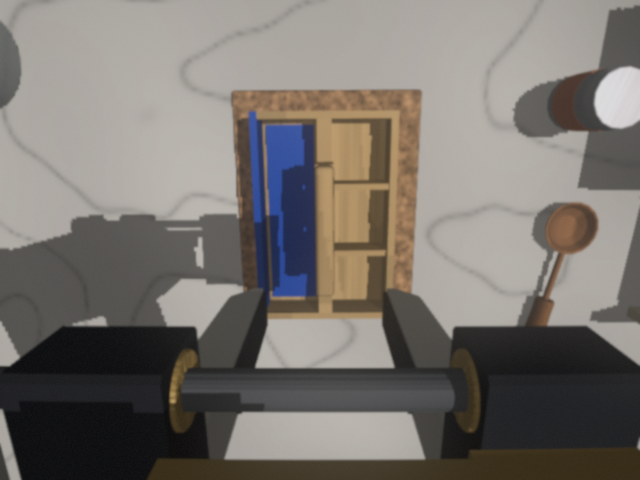

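The caddy stands centred on the mat (caddy cols 247–400, mat cols 233–420). The bar is at cols 316–333, rows 163–296. I'll measure its offset from the TCP.

Run:
```python
from h import *
s,R,p=st()
c=optics.read_camera("wrist");im=c["image"].astype(int)
print([(r,im[r,320:330].sum()//10) for r in list(range(155,172,1))+list(range(286,306,1))])
q=onz(c,[(317,163),(333,163),(333,297),(317.5,297)],.096);print((q*1e3).round(1).tolist(),"in tool",((q.mean(0)-p)@R*1e3).round(1))
```

```text
t 12.30 p [503.3 219.4 250.5] psi 3.08 tilt 0.01 F [ 0.2 -0.1  0.6] op 0.0500 g 0.0 q [ 0.32 -0.01  1.62  0.    1.54  1.83]
[(155, np.int64(425)), (156, np.int64(424)), (157, np.int64(425)), (158, np.int64(424)), (159, np.int64(422)), (160, np.int64(403)), (161, np.int64(350)), (162, np.int64(282)), (163, np.int64(241)), (164, np.int64(241)), (165, np.int64(251)), (166, np.int64(285)), (167, np.int64(340)), (168, np.int64(383)), (169, np.int64(408)), (170, np.int64(425)), (171, np.int64(432)), (286, np.int64(390)), (287, np.int64(392)), (288, np.int64(392)), (289, np.int64(393)), (290, np.int64(394)), (291, np.int64(394)), (292, np.int64(394)), (293, np.int64(388)), (294, np.int64(374)), (295, np.int64(358)), (296, np.int64(360)), (297, np.int64(376)), (298, np.int64(386)), (299, np.int64(389)), (300, np.int64(388)), (301, np.int64(389)), (302, np.int64(396)), (303, np.int64(406)), (304, np.int64(417)), (305, np.int64(425))]
[[554.7, 226.9, 96.0], [555.3, 215.6, 96.0], [453.6, 209.6, 96.0], [453.0, 221.5, 96.0]] in tool [  0.9   1.  154.5]
```

```bash
python3 inch.py '[[0.05,0,0,0.03,0],[0.05,0,0,0.04,0],[0.05,0,0,0.04,0],[0.05,0,0,0.03,0],[0.05,0,0,0.015,0],[0.04,0,0,0.004,0],[0.02,0,0,0,0],[0,0,0,0,0],[0,0,0,0,0],[0,0,0,0,0],[0,0,0,0,0],[0,0,0,0,0]]' 6
python3 - <<'E'
from h import *
st()
E
```

```text
t: 13.55
tool_pos: [0.5041, 0.2196, 0.093]
orientation: [-3.14, -0.08, -0.003]
force: [-0.6, -0.3, 6.9]
opening: 0.0141
gripper_force: 6.0
t 13.55 p [504.1 219.6  93. ] psi 2.90 tilt 0.12 F [-0.6 -0.3  6.9] op 0.0141 g 6.0 q [ 0.32  0.12  1.78 -0.    1.24  1.84]
```

```bash
python3 inch.py '[[0,0,0,0,0],[0,0,0,0,0],[0,0,0,-0.005,0],[0,0,0,-0.015,0],[0,0,0,-0.03,0],[0,0,0,-0.04,0],[0,0,0,-0.035,0],[0,0,0,-0.025,0],[0,0,0,-0.01,0],[0,0,0,0,0]]' 45
python3 inch.py '[[0,0,0,0,-0.07],[0,0,0,0,-0.14],[0,0,0,0,-0.14],[0,0,0,0,-0.14],[0,0,0,0,-0.14],[0,0,0,0,-0.14],[0,0,0,0,-0.14],[0,0,0,0,-0.14],[0,0,0,0,-0.14],[0,0,0,0,-0.14],[0,0,0,0,-0.14],[0,0,0,0,-0.07],[0,0,0,0,0]]'
python3 - <<'E'
from h import *
st(.485,-.212,.25,90.9)
E
```

```text
t: 14.55
tool_pos: [0.5039, 0.2196, 0.2535]
orientation: [-3.14, -0.079, -0.004]
force: [0.0, -0.5, -4.4]
opening: 0.0137
gripper_force: 45.0
t: 15.85
tool_pos: [0.5021, 0.219, 0.249]
orientation: [-2.197, -2.243, 0.006]
force: [-0.6, 0.3, -5.5]
opening: 0.0132
gripper_force: 45.0
t 15.85 p [502.1 219.  249. ] psi 91.19 tilt 0.24 F [-0.6  0.3 -5.5] op 0.0132 g 45.0 q [ 0.32 -0.01  1.62  0.    1.54  0.3 ]
d tool [-4.306e-01 -2.610e-02 -4.000e-04] turn 0.0051
```

```bash
python3 inch.py '[[0,-0.02,-0.0026,0,0.003],[0,-0.04,-0.0026,0,0.002],[0,-0.044,-0.0026,0,0],[0,-0.044,-0.0026,0,0],[0,-0.044,-0.0026,0,0],[0,-0.044,-0.0026,0,0],[0,-0.044,-0.0026,0,0],[0,-0.044,-0.0026,0,0],[0,-0.044,-0.0026,0,0],[0,-0.04,-0.0026,0,0],[0,-0.0226,0,0,0],[0,0,0,0,0],[0,0,0,0,0]]'
python3 - <<'E'
from h import *
st(.485,-.212,.15,90.9)
c=optics.read_camera("wrist");cv2.imwrite("pics/w5.png",c["image"][:,:,::-1])
E
```

```text
t: 17.15
tool_pos: [0.4831, -0.2114, 0.2502]
orientation: [-2.206, -2.232, 0.0]
force: [-0.1, 0.0, -5.5]
opening: 0.0137
gripper_force: 45.0
t 17.15 p [ 483.1 -211.4  250.2] psi 90.67 tilt 0.16 F [-0.1  0.  -5.5] op 0.0137 g 45.0 q [-0.51 -0.07  1.67  0.    1.54 -0.52]
d tool [-0.0008  0.0021  0.1002] turn -0.004
```

View pics/w5.png

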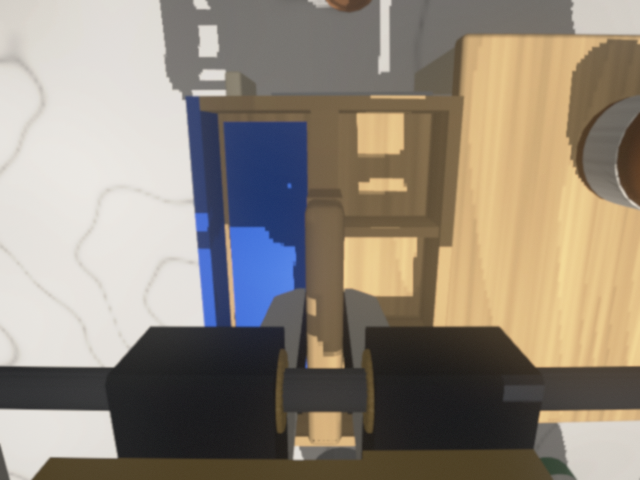

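The trough is now at the front and the bar end sits at row ~200. I'll compare its position with the first grasp (w3) to sub-pixel accuracy.

Run:
```python
import cv2,numpy as np
A,B=[cv2.imread(f"pics/{n}.png",0).astype(np.float32) for n in("w3","w5")]
for r in range(185,212,1):print(r,A[r,312:338].mean().round(0),B[r,312:338].mean().round(0),end=' | ')
print()
print([(r,A[r,318:332].mean().round(0),B[r,318:332].mean().round(0)) for r in range(86,110)])
for r in(240,270):print(r,"A",A[r,296:352].astype(int).tolist(),"\nB",B[r,296:352].astype(int).tolist())
for y0,y1 in((185,210),(88,108)):
    print(cv2.phaseCorrelate(A[y0-10:y1+10,306:344].copy(),B[y0-10:y1+10,306:344].copy(),cv2.createHanningWindow((38,y1-y0+20),cv2.CV_32F)))
```

```text
185 90.0 100.0 | 186 87.0 100.0 | 187 85.0 98.0 | 188 84.0 92.0 | 189 85.0 86.0 | 190 84.0 82.0 | 191 85.0 81.0 | 192 85.0 81.0 | 193 86.0 81.0 | 194 91.0 80.0 | 195 94.0 81.0 | 196 90.0 83.0 | 197 84.0 88.0 | 198 80.0 92.0 | 199 79.0 89.0 | 200 78.0 85.0 | 201 79.0 83.0 | 202 80.0 83.0 | 203 84.0 83.0 | 204 87.0 84.0 | 205 90.0 86.0 | 206 92.0 90.0 | 207 93.0 93.0 | 208 94.0 97.0 | 209 94.0 99.0 | 210 95.0 100.0 | 211 95.0 100.0 | 
[(86, np.float32(115.0), np.float32(116.0)), (87, np.float32(115.0), np.float32(116.0)), (88, np.float32(115.0), np.float32(116.0)), (89, np.float32(114.0), np.float32(116.0)), (90, np.float32(111.0), np.float32(116.0)), (91, np.float32(104.0), np.float32(113.0)), (92, np.float32(101.0), np.float32(107.0)), (93, np.float32(100.0), np.float32(102.0)), (94, np.float32(100.0), np.float32(101.0)), (95, np.float32(100.0), np.float32(101.0)), (96, np.float32(100.0), np.float32(101.0)), (97, np.float32(100.0), np.float32(101.0)), (98, np.float32(100.0), np.float32(101.0)), (99, np.float32(100.0), np.float32(101.0)), (100, np.float32(100.0), np.float32(101.0)), (
[... 848 characters left out ...]
9, 97, 96, 96, 115, 158, 196, 209, 208, 205, 203, 201, 201]
270 A [102, 103, 102, 102, 103, 105, 108, 108, 104, 94, 91, 95, 97, 98, 100, 100, 100, 98, 98, 96, 97, 96, 97, 96, 96, 97, 98, 97, 97, 97, 99, 98, 98, 97, 97, 98, 97, 98, 98, 97, 97, 95, 96, 94, 93, 91, 94, 111, 134, 142, 144, 143, 144, 145, 145, 144] 
B [61, 58, 59, 61, 61, 61, 60, 61, 63, 72, 81, 87, 90, 92, 93, 98, 98, 98, 100, 102, 102, 103, 103, 104, 104, 105, 107, 106, 106, 106, 105, 106, 105, 106, 105, 105, 105, 106, 105, 105, 104, 103, 102, 99, 98, 97, 107, 149, 196, 212, 211, 209, 205, 202, 202, 202]
((0.3003932835504415, 3.17713428961353), 0.6652057562934027)
((-2.497830242337386, -0.1570853939797736), 0.44310165822505954)
```

```bash
python3 inch.py '[[0,0.0004,0.0018,0.01,0],[0,0,0,0.03,0],[0,0,0,0.03,0],[0,0,0,0.02,0],[0,0,0,0.01,0],[0,0,0,0,0],[0,0,0,0,0]]'
python3 - <<'E'
from h import *
st(.4849,-.2111,.105,90.8)
E
```

```text
t: 17.9
tool_pos: [0.4862, -0.2109, 0.1524]
orientation: [2.204, 2.238, 0.001]
force: [0.0, -0.8, -4.0]
opening: 0.0136
gripper_force: 45.0
t 17.90 p [ 486.2 -210.9  152.4] psi 90.88 tilt 0.06 F [ 0.  -0.8 -4. ] op 0.0136 g 45.0 q [-0.51 -0.    1.79  0.    1.35 -0.52]
d tool [-0.0002 -0.0013  0.0474] turn 0.0015
```

```bash
python3 inch.py '[[0,0,-0.001,0.004,0],[0,0,0,0.004,0],[0,0,0,0.004,0],[0,0,0,0.004,0],[0,0,0,0,0]]'
python3 inch.py '[[0,0,0,0.004,0],[0,0,0,0.003,0],[0,0,0,0,0]]'
```

```text
t: 18.4
tool_pos: [0.4841, -0.211, 0.1348]
orientation: [-2.204, -2.237, 0.001]
force: [-0.0, -0.0, -4.8]
opening: 0.0138
gripper_force: 45.0
t: 18.7
tool_pos: [0.4843, -0.211, 0.128]
orientation: [-2.204, -2.237, 0.0]
force: [-0.1, 0.1, -5.3]
opening: 0.0134
gripper_force: 45.0
```

Run:
```python
from h import *
st(.4849,-.2111,.105,90.8)
```

```text
t 18.70 p [ 484.3 -211.   128. ] psi 90.84 tilt 0.06 F [-0.1  0.1 -5.3] op 0.0134 g 45.0 q [-0.51  0.02  1.81  0.    1.31 -0.52]
d tool [-0.0001  0.0007  0.023 ] turn 0.0008
```

```bash
python3 inch.py '[[0,0,0,0.004,0],[0,0,0,0.004,0],[0,0,0,0.004,0],[0,0,0,0.004,0],[0,0,0,0.002,0],[0,0,0,0,0]]'
python3 inch.py '[[0,0,0,0.002,0],[0,0,0,0.002,0],[0,0,0,0,0]]'
```

```text
t: 19.3
tool_pos: [0.4843, -0.211, 0.1101]
orientation: [-2.204, -2.237, 0.0]
force: [0.3, 0.7, -4.5]
opening: 0.0133
gripper_force: 45.0
t: 19.6
tool_pos: [0.4845, -0.2111, 0.1064]
orientation: [-2.205, -2.238, 0.0]
force: [-0.5, -0.0, -4.5]
opening: 0.0135
gripper_force: 45.0
```

```bash
python3 inch.py '[[0,0,0,0.0015,0],[0,0,0,0,0]]'; python3 inch.py '[[0,0,0,0.001,0],[0,0,0,0,0]]'; python3 inch.py '[[0,0,0,0.001,0],[0,0,0,0,0]]'
```

```text
t: 19.8
tool_pos: [0.4846, -0.2112, 0.1051]
orientation: [2.205, 2.238, 0.0]
force: [0.1, -0.3, -4.1]
opening: 0.0137
gripper_force: 45.0
t: 20.0
tool_pos: [0.4848, -0.2113, 0.105]
orientation: [2.205, 2.237, 0.0]
force: [-2.6, 1.8, 4.4]
opening: 0.0138
gripper_force: 45.0
t: 20.2
tool_pos: [0.4856, -0.2113, 0.1049]
orientation: [2.203, 2.237, 0.002]
force: [-3.1, 3.8, 10.4]
opening: 0.0137
gripper_force: 45.0
```

```bash
python3 inch.py '[[0.02,0,0,-0.002,0],[0.04,0,0,0,0],[0.05,0,0,0,0],[0.05,0,0,0,0],[0.05,0,0,-0.02,0],[0.05,0,0,-0.04,0],[0.05,0,0,-0.04,0],[0.05,0,0,-0.04,0],[0.04,-0.005,-0.02,0,0],[0.02,-0.005,-0.04,0,0],[0,-0.005,-0.04,0,0],[0,-0.005,-0.02,0,0],[0,-0.005,0,0,0]]' 20
python3 inch.py '[[0,0,0,0,0.143],[0,0,0,0,0.143],[0,0,0,0,0.143],[0,0,0,0,0.143],[0,0,0,0,0.143],[0,0,0,0,0.143],[0,0,0,0,0.143],[0,0,0,0,0.143],[0,0,0,0,0.143],[0,0,0,0,0.143],[0,0,0,0,0.143],[0,0,0,0,0]]'
python3 - <<'E'
from h import *
st(.375,-.236,.091,.8)
c=optics.read_camera("top");im=c["image"]
print("jar lid",onz(c,[(378,200)],.228)*1e3)
cv2.imwrite("pics/t3.png",cv2.resize(im[160:340,280:480],(800,720))[:600,:,::-1])
E
```

```text
t: 21.5
tool_pos: [0.3633, -0.2383, 0.2453]
orientation: [2.206, 2.236, -0.001]
force: [-0.2, -0.2, -0.2]
opening: 0.015
gripper_force: 0.0
t: 22.7
tool_pos: [0.3657, -0.238, 0.245]
orientation: [-3.141, -0.016, -0.0]
force: [0.2, -0.2, -1.0]
opening: 0.0005
gripper_force: 0.0
t 22.70 p [ 365.7 -238.   245. ] psi 0.60 tilt 0.01 F [ 0.2 -0.2 -1. ] op 0.0005 g 0.0 q [-0.69 -0.33  1.91  0.    1.56  0.87]
d tool [ 0.0093 -0.0019  0.154 ] turn -0.0035
jar lid [[ 648.62999701 -142.63721373  228.        ]]
```

View pics/t3.png

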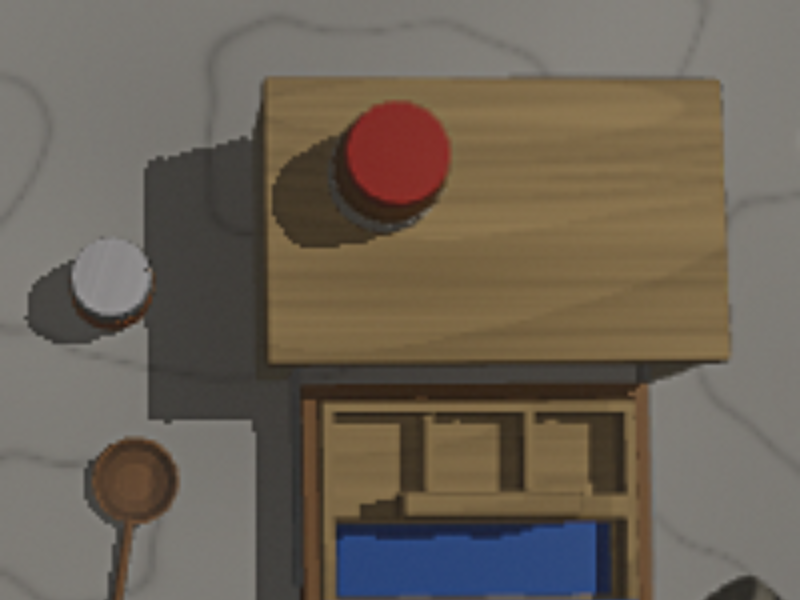

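The trough sits at the front inside the drawer walls, and the jar, tin and spoon haven't moved. Now I'll bring the closed fingers down in front of the panel.

```bash
python3 inch.py '[[0,0,0,0.03,0],[0,0,0,0.04,0],[0,0,0,0.04,0],[0,0,0,0.03,0],[0,0,0,0.0145,0],[0,0,0,0,0],[0,0,0,0,0]]'
python3 inch.py '[[0,0.01,0,0,0],[0,0.01,0,0,0],[0,0.01,0,0,0],[0,0.01,0,0,0],[0,0.01,0,0,0],[0,0,0,0,0]]'
python3 - <<'E'
from h import *
st(.54,-.235,.0908,.9)
E
```

```text
t: 23.45
tool_pos: [0.3653, -0.238, 0.091]
orientation: [-3.141, -0.024, 0.0]
force: [0.5, -0.5, -0.2]
opening: 0.0005
gripper_force: 0.0
t: 24.05
tool_pos: [0.4165, -0.2373, 0.0908]
orientation: [3.141, 0.021, 0.001]
force: [-0.9, 0.5, -0.7]
opening: 0.0001
gripper_force: 0.0
t 24.05 p [ 416.5 -237.3   90.8] psi 0.77 tilt 0.05 F [-0.9  0.5 -0.7] op 0.0001 g 0.0 q [-0.63 -0.07  1.98  0.    1.24  0.93]
d tool [ 1.236e-01 -6.000e-04  1.000e-04] turn -0.0023
```

```bash
python3 inch.py '[[0,0.008,0,0,0],[0,0.01,0,0,0],[0,0.01,0,0,0]]'
python3 - <<'E'
from h import *
st(.54,-.235,.0908,.9)
c=optics.read_camera("top");h=cv2.cvtColor(c["image"],cv2.COLOR_RGB2HSV)
b=blob(cv2.inRange(h,(100,100,40),(130,255,255))>0,(340,460,240,330));q=onz(c,b,.02)
print("blue",b.min(0),b.max(0),rect(q))
E
```

```text
t: 24.35
tool_pos: [0.4428, -0.2366, 0.0903]
orientation: [-3.141, -0.019, 0.002]
force: [-5.4, 1.3, 2.9]
opening: 0.0006
gripper_force: 2.4
t 24.35 p [ 442.8 -236.6   90.3] psi 0.70 tilt 0.10 F [-5.4  1.3  2.9] op 0.0006 g 2.4 q [-0.59 -0.    1.91 -0.    1.23  0.97]
d tool [ 0.0972 -0.0004 -0.0007] turn -0.0034
blue [360. 275.] [418. 296.] (array([ 484.8, -192.4]), array([ 49.1, 137.3]), 0.53)
```

```bash
python3 inch.py '[[0,0.014,0,0,0],[0,0.014,0,0,0],[0,0.014,0,0,0],[0,0.014,0,0,0],[0,0.01,0,0,0],[0,0.006,0,0,0],[0,0,0,0,0]]'
python3 - <<'E'
from h import *
st(.54,-.235,.0908,.9)
E
```

```text
t: 25.1
tool_pos: [0.5158, -0.2361, 0.0906]
orientation: [3.141, 0.02, 0.002]
force: [-0.3, -0.0, 0.3]
opening: 0.0007
gripper_force: 0.0
t 25.10 p [ 515.8 -236.1   90.6] psi 0.74 tilt 0.06 F [-0.3 -0.   0.3] op 0.0007 g 0.0 q [-0.52  0.16  1.73  0.    1.24  1.04]
d tool [ 0.0242 -0.0008 -0.0002] turn -0.0028
```

```bash
python3 inch.py '[[0,0.008,0,0,0],[0,0.006,0,0,0],[0,0.004,0,0,0]]';python3 inch.py '[[0,0.004,0,0,0],[0,0.003,0,0,0]]';python3 inch.py '[[0,0.003,0,0,0],[0,0.003,0,0,0]]'
```

```text
t: 25.4
tool_pos: [0.5329, -0.2359, 0.0905]
orientation: [-3.141, -0.02, 0.001]
force: [-4.8, 0.9, 1.5]
opening: 0.0006
gripper_force: 2.2
t: 25.6
tool_pos: [0.54, -0.2357, 0.0905]
orientation: [-3.141, -0.02, 0.001]
force: [-3.9, 1.5, 1.1]
opening: 0.0005
gripper_force: 2.1
t: 25.8
tool_pos: [0.5432, -0.2356, 0.0904]
orientation: [-3.141, -0.02, 0.011]
force: [-30.2, 1.4, 19.0]
opening: 0.0003
gripper_force: 15.1
```

Contact at x≈0.543 m matches the shut position. I'll back off and check.

```bash
python3 inch.py '[[0,-0.003,0,0,0],[0,-0.005,0,0,0],[0,-0.03,0,0,0],[0,-0.04,0,0,0],[0,-0.04,0,0,0],[0,-0.04,0,0,0],[0,0,0,-0.03,0],[0,0,0,-0.04,0],[0,0,0,-0.03,0],[0,0,0,0,0]]'
python3 - <<'E'
from h import *
st()
c=optics.read_camera("top");cv2.imwrite("pics/t4.png",cv2.resize(c["image"][170:370,170:470],(800,533))[:,:,::-1])
c=optics.read_camera("scene");cv2.imwrite("pics/s4.png",c["image"][:,:,::-1])
E
```

```text
t: 26.8
tool_pos: [0.3909, -0.2398, 0.1966]
orientation: [3.135, 0.02, 0.014]
force: [0.6, -1.2, 0.3]
opening: 0.0006
gripper_force: 0.0
t 26.80 p [ 390.9 -239.8  196.6] psi 0.72 tilt 0.65 F [ 0.6 -1.2  0.3] op 0.0006 g 0.0 q [-0.66 -0.25  1.93  0.    1.45  0.9 ]
```

View pics/t4.png

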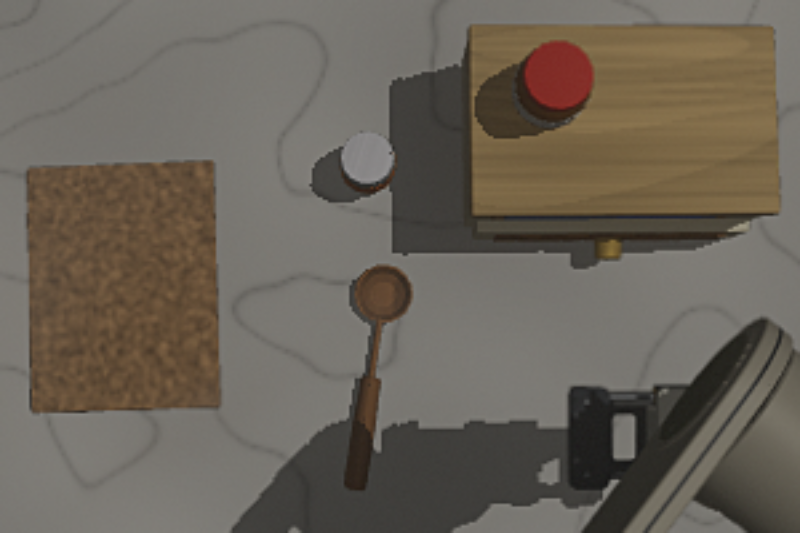

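The drawer looks shut: the panel top is against the carcass at crop rows 222–235. The mat is empty, and the jar, tin and spoon are unmoved. I'll compare the panel edge with where it started; it should have travelled 140 mm.

Run:
```python
from h import *
c=optics.read_camera("top");a=cv2.imread("pics/top0.png")[:,:,::-1].astype(int);b=c["image"].astype(int)
for cols,im,r0 in((slice(420,440),a,305),(slice(420,440),b,244)):
    print(r0,[int(im[r,cols].sum(1).mean()) for r in range(r0,r0+24)], [int((im[r,cols,0]-im[r,cols,2]).mean()) for r in range(r0,r0+24)])
print(onz(c,[(430,r) for r in (252,253,256,257,258,259,313,314,318,319,320)],.076)[:,0].round(4))
```

```text
305 [220, 217, 220, 225, 225, 271, 295, 211, 162, 375, 406, 390, 397, 296, 187, 209, 230, 316, 346, 345, 343, 341, 340, 331] [37, 37, 37, 38, 38, 48, 52, 42, 18, 16, 23, 25, 25, 23, 25, 8, 4, 6, 7, 7, 7, 7, 7, 6]
244 [295, 299, 295, 288, 299, 293, 141, 115, 208, 206, 206, 212, 213, 123, 110, 106, 205, 231, 249, 285, 383, 371, 368, 367] [52, 52, 52, 51, 53, 53, 25, -16, 19, 17, 16, 16, 16, 17, 21, 15, 6, 6, 7, 7, 8, 7, 8, 8]
[0.5593 0.5571 0.5502 0.548  0.5457 0.5434 0.4216 0.4193 0.4103 0.4081
 0.4059]
```

```bash
python3 -c "
from plant import robot, optics
print(robot.close_job())"
```

```text
the job is handed in; nothing more can be done
None
```

The job is handed in at about 27 s: the caddy was stood on the mat and released, then turned and lowered home with its blue trough at the front. The drawer is pushed shut (about 139–140 mm of travel measured), and the jar, tin and spoon look unmoved.

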